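Lock the cover of the stone specimen case

TASK

Shut and lock the specimen case: with the fingertips, push the sliding cover's bar until the cover is fully closed against its stop, then set a fingertip in the slot of the round cam fastener and turn it a quarter turn clockwise (seen from above) to its stop, so that its tongue points sideways behind the end of the keeper rail. Grip and lift nothing, leave the stones, jar, brush and bowl where they are, and finish with the hand clear.

Things in the scene. Friction and masses are not known exactly. Their poses are not given: they have to be found in the camera images.
- case: fixed wooden specimen case 200 x 260 mm (x, y). Origin: centre of its underside on the table; z up; y is the way its sliding cover closes, x (away from the robot at yaw 0) points to its long side with the keeper rail. Flat grey cover 172 x 246 mm, top 52 mm above the table: the gap is at the +y end; open, it overhangs the low -y end; shut, its -y edge is flush there (y = -130 mm).
- keeper_end (a point): step at which the keeper rail ends, at x = 94, y = 36 mm in the case's frame, 66 mm above the table (top of the rail). The rail is a wooden strip 12 mm wide on the +x side, from y = -130 to 36 mm, standing 14 mm above the cover. When locked, the cam's tongue lies behind this step, on its +y side.
- panel (a joint): how far the sliding cover is open, m: 0 = closed against its stop (range 0 to 0.09). Sliding friction about 7 N, no spring: it stays where it is left. The cam is mounted on the cover and travels with it.
- push_bar (a point): centre of the outer (-y) face of the aluminium push bar across the -y end of the cover: 130 mm long (x), 12 mm thick, 16 mm high, 52 to 68 mm above the table. Axes as the case's; push it along +y to close the cover. The point is 60 mm above the table, 6 mm in from the cover's -y edge; fully closed it is at x = 0, y = -124 mm in the case's frame. Nothing is under the overhanging cover.
- cam (a joint): angle of the cam fastener, rad: 0 = unlocked, tongue along the case's +y; grows clockwise seen from above; stop at 1.571 = locked, tongue along the case's +x. Friction about 0.05 N m, no spring: it stays where it is left. If the cover is not home the tongue runs against the keeper rail and the cam cannot turn fully.
- cam_slot (a point): middle of the cam's slot, on its floor and on the turning axis, 62 mm above the table; z up, y along the slot towards the tongue (turns with the cam). It is a round aluminium head 92 mm across on the cover; one straight dark-floored slot, 38 mm wide and 16 mm deep, open at both ends, crosses it between two half-moons (tops at 78 mm). Closed fingertips fit in either half, 27 mm off the axis.
- tongue_tip (a point): outer end of the cam's tongue, 66 mm from the cam's axis, 58 mm above the table: a bright steel bar 14 mm wide and 7 mm thick under the head, parallel to the slot, showing 20 mm beyond the head's rim.
- stone_pale: loose pale pebble, 60 mm across, 34 mm high, beside the case; not to be moved. Origin under its centre (the same for the other loose things).
- stone_dark: loose dark pebble, 52 mm across, 30 mm high; not to be moved.
- stone_tan: loose brownish pebble, 64 mm across, 32 mm high; not to be moved.
- stone_grey: loose grey pebble, 56 mm across, 37 mm high; not to be moved.
- jar: loose glass jar with a steel lid, 56 mm across, 75 mm high; not to be moved.
- brush: loose dusting brush lying on the table past the case's +y end, about 20 mm high; not to be moved.
- bowl: loose white bowl, 84 mm across, 40 mm high; not to be moved.

How it is judged:
By the outcome, as a careful person would: the job done as asked, in the order asked, and still so for the second after the job is handed in, with the robot touching nothing.
It also fails if it takes over 48 s, if anything falls off the work surface, if the arm or the gripper's body presses on something with over 40 N, if the wrist force passes 120 N, or if a joint passes its speed limit or range.

ROBOT

A 6-joint arm with a two-finger parallel gripper is mounted at the origin on the work surface. World frame = base frame: x ahead of the robot, y to its left, z up, the work surface at z = 0. Lengths are in m, angles in degrees, forces in N, time in s.
With the tool pointing down it reaches from about 0.35 to 0.925 m from the base axis. Payload 6.4 kg.
Tool frame: the origin (TCP) lies midway between the tips of the shut fingers; the grasp point (between the pads) lies 19 mm behind it; y points along the fingers, x is the direction in which the jaws open and shut, and the axes are right-handed (so a half turn about y gives the same grasp; the last joint's range is limited). The gripper opens to 85 mm and grips with 20 to 120 N. Pads are 22 mm wide; open, the fingers measure 114 mm over their backs; the gripper's body (76 mm by 85 mm) begins 54 mm behind the grasp point. The pads swing forward as they close: fully open they stand 13 mm farther back than shut.
Start: joints at [64.91, 14.043, 89.255, -0, 76.702, -9.975], TCP at [0.169, 0.628, 0.231] pointing down, gripper open.
Joint ranges: [-179.41, 179.41], [-58.25, 129.5], [7.25, 145.43], [-54.29, 234.29], [11.92, 165.04], [-157.13, 157.13]. Speed limits (degrees/s): [147.25, 147.25, 180, 180, 180, 180].

INTERFACE

Orientations are given as [roll, pitch, yaw] about the fixed x, y, z axes, in that order (R = Rz(yaw) Ry(pitch) Rx(roll)).
In Python, from workcell import manip gives the robot as it stands.
- The arm moves only by the tool drive_tool, never from a script. Its argument "motion" is a list of rows, each a list of 3 entries, a list of its own where there are three numbers: the shift along the tool's x, y, z in mm, then the turn about the tool's y in rad, then the opening, from 0 (shut) to 1 (fully open). A call has 1 to 5 rows; each row is the pose to reach, as a shift and turn from the pose commanded when the call began, along the tool's axes at that moment; what a row does not reach only later rows make up. A row lasts 1/8 s, in which the tool goes at most 62.5 mm and 10.7 degrees, less where a joint would pass 70% of its speed; a pose out of reach is approached as far as the arm can. A call with a gripper value outside its range is refused whole. The fingers move at their own pace and stop on an object; "newtons" is the grip in N (left out, the last holds). Time passes only in rows, so rows that repeat a pose let the fingers close. It gives the time, the measured TCP pose, the force and the opening at its end, in the units of the state.
- manip.state(): the state, without advancing time (a new reading comes with each control period).
- manip.camera(name): name is "scene" or "top" or "wrist"; returns a dict with "pixels" (420x560x3 uint8, blue, green, red), "mtx" (3x3 intrinsics, pixels), "view" (4x4, takes a point from world to camera coordinates). Camera axes: x right, y down, z forward; pixel columns grow to the right and rows downward; lengths in m; the calibration is good to about 2 mm. A picture is of the moment at which its call begins. There is no depth.
- manip.hand_in(): hands the job in, once; it reports no verdict.
The state is a dict: "time": time; "joint_pos": joint angles; "dq": joint speeds; "effort": joint torques, N m; "eef_pos": TCP position; "eef_rot": TCP orientation; "ft_force": force on the tool from outside, world axes, zero at the start; "torque": the same for the moment, N m; "finger_gap": opening from 0.0 (shut) to 1.0 (fully open).
Only numpy, scipy, OpenCV 4.12 (cv2) and the standard library are available. Lean on these libraries where they do the work, as an engineer would, in place of code of your own. Each camera call takes 0.05 s, during which the arm holds its last target.

## Working session

There is one attempt and no reset: what is moved stays moved. The work goes in short steps, Python scripts to look and compute and a tool call to move; the robot and the scene stay as the last step left them, time stands still between calls to the robot, and variables do not carry over. Pictures are saved under pics/ and viewed, and the job is handed in when it is done.

Besides the shell and the picture viewer there is one more tool, called after "Emit:" as name(argument=value, ...) on one line, values as JSON. drive_tool: Moves the arm, as the interface text tells. Its arguments: {"type":"object","properties":{"motion":{"type":"array"},"newtons":{"type":"number"}},"required":["motion"]}

```bash
mkdir -p pics; ls; python3 - <<'E'
from workcell import manip
import cv2, json
s=manip.state()
for k,v in s.items(): print(k,v)
for n in ("top","scene"):
    c=manip.camera(n); cv2.imwrite(f"pics/{n}0.png",c["pixels"]); print(n,c["mtx"].tolist(),c["view"].tolist())
E
```

```text
pics
time 0.0
joint_pos [ 6.49101560e+01  1.40856264e+01  8.93250924e+01  7.98882806e-04
  7.67019811e+01 -9.97625189e+00]
dq [ 0.000413   -0.00756007  0.0244581   0.05572927  0.16479395 -0.0294456 ]
effort [-1.35859802e-03 -4.29509175e+01 -3.26127148e+01 -2.04501248e-04
  5.42253954e-03 -2.83115185e-07]
eef_pos [0.16923831 0.62700168 0.2301618 ]
eef_rot [-89.97971049   0.11086123  74.88624299]
ft_force [ 0.03376269  0.28263921 -0.06524413]
torque [ 0.04299153 -0.04059861  0.03686586]
finger_gap 0.9974173565916037
top [[430.6989019988117, 0.0, 284.842744081917], [0.0, 430.6989019988117, 205.49861857992286], [0.0, 0.0, 1.0]] [[-0.06671620415143711, -0.997764499304001, -0.0038667857788926324, 0.159189284098668], [-0.9758339225421904, 0.06605701760273244, -0.20828976461015683, 0.5932476177546463], [0.20807956103266367, -0.010122961724138844, -0.9780595186011868, 0.8343970584206739], [0.0, 0.0, 0.0, 1.0]]
scene [[487.29604354558114, 0.0, 272.9541456146995], [0.0, 487.29604354558114, 213.4571571867643], [0.0, 0.0, 1.0]] [[0.38283648612719223, 0.9237942118935668, -0.006362307893209375, -0.30727956900234676], [0.6763845315147715, -0.2849832143748595, -0.6791822531928496, -0.30494427667675184], [-0.6292377852746348, 0.25571238060859847, -0.7339420876241911, 1.4032310806493826], [0.0, 0.0, 0.0, 1.0]]
```

View pics/top0.png

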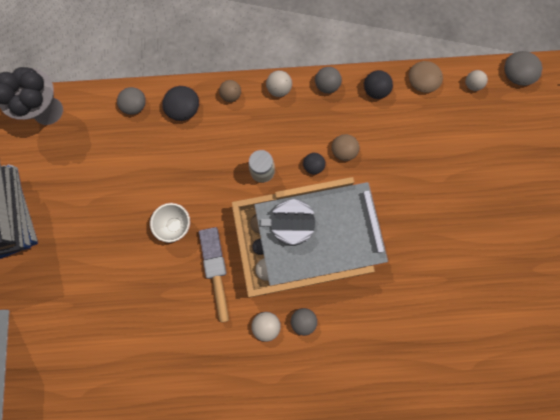

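View pics/scene0.png

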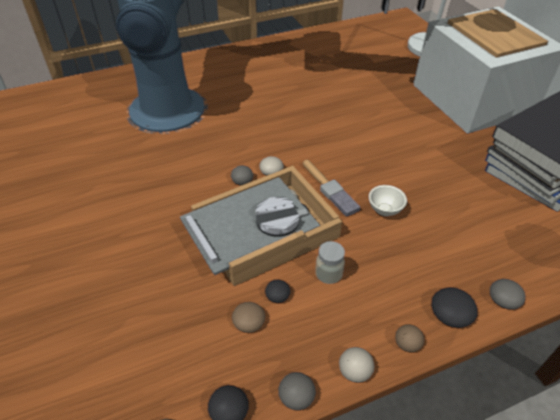

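```bash
cat > h.py <<'E'
import numpy as np, cv2
from workcell import manip
def ray(c,u,v):
    R=c["view"][:3,:3];t=c["view"][:3,3];o=-R.T@t
    d=R.T@np.linalg.inv(c["mtx"])@np.array([u,v,1.]);return o,d
def onz(c,u,v,z):
    o,d=ray(c,u,v);return (o+d*(z-o[2])/d[2])[:2]
def proj(c,p):
    q=c["mtx"]@(c["view"][:3,:3]@np.array(p)+c["view"][:3,3]);return q[:2]/q[2]
E
python3 - <<'E'
from h import *
c=manip.camera("top");i=c["pixels"][165:310,220:400]
cv2.imwrite("pics/top1.png",cv2.resize(i,None,fx=4.4,fy=4.1,interpolation=cv2.INTER_CUBIC)[:595,:792])
c=manip.camera("scene");i=c["pixels"][150:290,170:350]
cv2.imwrite("pics/scene1.png",cv2.resize(i,None,fx=4.0,fy=4.0,interpolation=cv2.INTER_CUBIC))
E
```

```text
(no output)
```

View pics/top1.png

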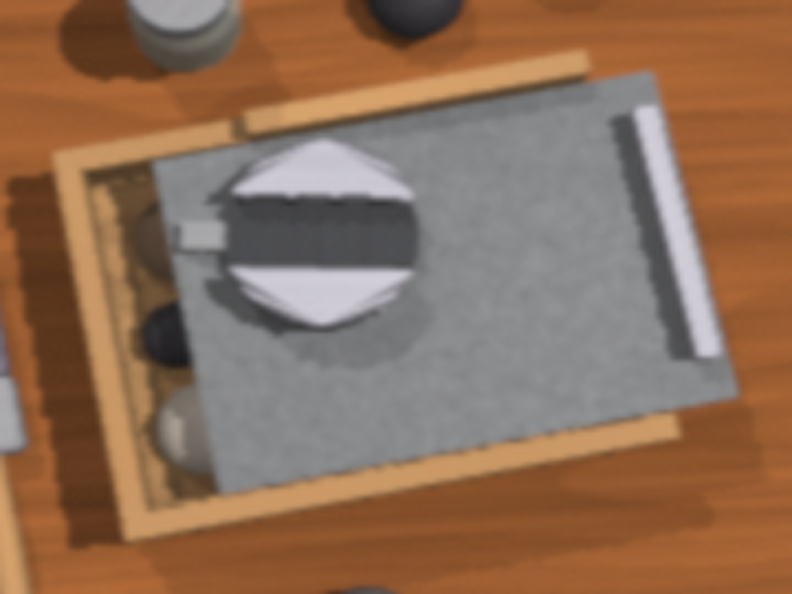

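View pics/scene1.png

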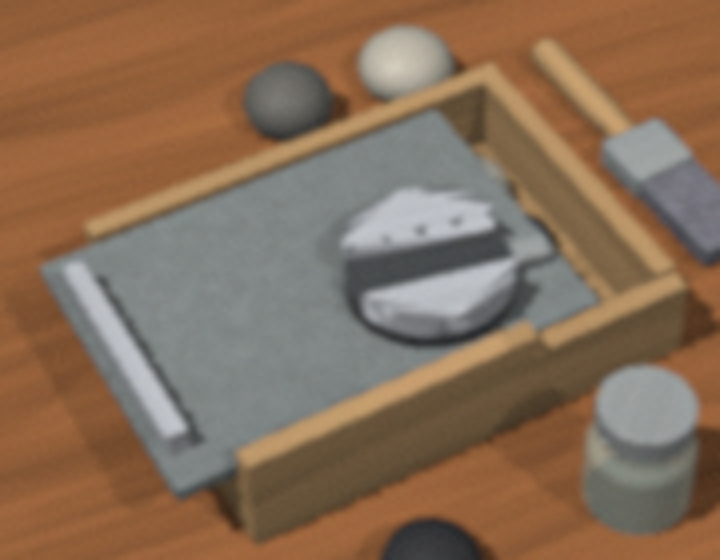

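```bash
python3 - <<'E'
from h import *
c=manip.camera("top")
print("cam",-c["view"][:3,:3].T@c["view"][:3,3])
P=lambda x,y,z:1000*onz(c,220+x/4.4-.4,165+y/4.1-.4,z)
def show(n,pts,z):
    for p in pts: print(n,p,P(*p,z).round(1))
show("rail",[(588,52),(590,74),(245,114),(249,133)],.066)
show("bar",[(637,108),(655,106),(718,356),(698,357)],.068)
show("headtop edges",[(235,195),(412,198),(230,268),(413,269)],.078)
show("head extremes",[(322,138),(322,325)],.078)
show("tongue",[(180,222),(180,250)],.0615)
show("cover",[(653,72),(738,395),(220,493),(153,160)],.052)
E
```

```text
cam [0.41591068 0.12809182 0.94027294]
rail (588, 52) [652.7 -28.5]
rail (590, 74) [641.1 -28.3]
rail (245, 114) [631.2 137.1]
rail (249, 133) [621.1 135.8]
bar (637, 108) [621.2 -48.4]
bar (655, 106) [621.7 -57. ]
bar (718, 356) [493.3 -72.3]
bar (698, 357) [493.4 -63. ]
headtop edges (235, 195) [587.1 144.2]
headtop edges (412, 198) [580.1  62.4]
headtop edges (230, 268) [550.6 148.7]
headtop edges (413, 269) [544.5  64.8]
head extremes (322, 138) [613.4 101.9]
head extremes (322, 325) [519.7 108.5]
tongue (180, 222) [578.3 171.2]
tongue (180, 250) [563.9 172. ]
cover (653, 72) [643.7 -61.4]
cover (738, 395) [474.7 -83. ]
cover (220, 493) [442.7 160.7]
cover (153, 160) [613.3 182.8]
```

```bash
cat >> h.py <<'E'
Y=7.3;O=np.array([537,88.2])
EX=np.array([np.cos(np.radians(Y)),np.sin(np.radians(Y))]);EY=np.array([-EX[1],EX[0]])
def w(x,y): return O+x*EX+y*EY
def ca(p): d=np.array(p)-O; return np.array([d@EX,d@EY])
def rpy():
    s=manip.state(); return s,np.array(s["eef_pos"])*1000,s["eef_rot"]
from scipy.spatial.transform import Rotation as Ro
def go(xy,z,yaw):
    s,p,r=rpy(); R=Ro.from_euler("xyz",r,degrees=True).as_matrix()
    d=R.T@(np.array([*xy,z])-p); t=(r[2]-yaw+180)%360-180
    print("t",round(s["time"],2),"p",p.round(1),"rot",np.round(r,1),"case",ca(p[:2]).round(1),"F",np.round(s["ft_force"],1),"gap",round(s["finger_gap"],2))
    print(" shift",d.round(1),"turn",round(np.radians(t),4))
E
python3 -c "
from h import *
go(w(0,-190),230,7.3)"
```

```text
t 0.25 p [169.4 627.3 230.8] rot [-90.    0.1  74.9] case [-296.1  581.4] F [ 0.6  0.1 -0.5] gap 1.0
 shift [-600.2    1.2 -567.9] turn 1.1796
```

Emit:
drive_tool(motion=[[[-600,0,-568],1.18,0],[[-600,0,-568],1.18,0],[[-600,0,-568],1.18,0],[[-600,0,-568],1.18,0],[[-600,0,-568],1.18,0]], newtons=40)

```text
time: 0.88
eef_pos: [0.3183, 0.3507, 0.2314]
eef_rot: [-90.0, -0.0, 20.8]
ft_force: [0.9, 0.1, -0.6]
finger_gap: -0.0
```

```bash
python3 -c "
from h import *
go(w(0,-190),230,7.3)"
```

```text
t 0.88 p [318.3 350.7 231.4] rot [-90.   -0.   20.8] case [-183.6  288.1] F [ 0.9  0.1 -0.6] gap -0.0
 shift [  66.5    1.5 -507.8] turn 0.2365
```

Emit:
drive_tool(motion=[[[66,0,-507],0.22,0],[[66,0,-507],0.22,0],[[66,0,-507],0.22,0],[[66,0,-507],0.22,0],[[66,0,-507],0.22,0]])

```text
time: 1.5
eef_pos: [0.4679, 0.076, 0.2316]
eef_rot: [-90.0, -0.1, 8.5]
ft_force: [1.0, 0.5, 0.1]
finger_gap: -0.001
```

```bash
python3 -c "
from h import *
go(w(0,-190),230,7.3)"
```

```text
t 1.5 p [467.9  76.  231.6] rot [-90.   -0.1   8.5] case [-70.1  -3.3] F [1.  0.5 0.1] gap -0.0
 shift [  66.     1.6 -188.2] turn 0.0217
```

Emit:
drive_tool(motion=[[[66,0,-188],0.02,0],[[66,0,-188],0.02,0],[[66,0,-188],0.02,0],[[66,0,-188],0.02,0],[[66,0,-188],0.02,0]])

```text
time: 2.12
eef_pos: [0.5603, -0.0982, 0.2309]
eef_rot: [-90.0, 0.0, 7.4]
ft_force: [-0.9, 0.9, -0.1]
finger_gap: -0.005
```

```bash
python3 - <<'E'
from h import *
go(w(0,-190),57,7.3)
c=manip.camera("wrist");cv2.imwrite("pics/w1.png",c["pixels"])
for n,p in (("bar centre top",(*w(0,-154.5)/1000,.068)),("cam",(*w(31,13)/1000,.078))): print(n,proj(c,p))
c=manip.camera("top");cv2.imwrite("pics/top2.png",c["pixels"])
E
```

```text
t 2.12 p [560.3 -98.2 230.9] rot [-90.    0.    7.4] case [  -0.5 -187.9] F [-0.9  0.9 -0.1] gap -0.0
 shift [  0.7 173.9  -2.2] turn 0.0011
bar centre top [281.41045615 149.17268013]
cam [ 328.14764303 -100.95762273]
```

View pics/w1.png

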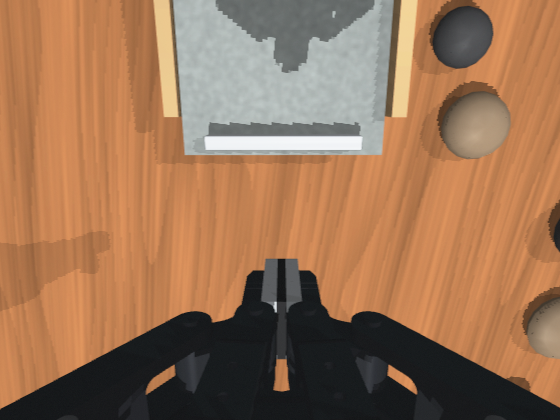

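Emit:
drive_tool(motion=[[[0,60,-2],0,0],[[0,120,-2],0,0],[[0,160,-2],0,0],[[0,173,-2],0,0],[[0,173,-2],0,0]])

```text
time: 2.85
eef_pos: [0.5608, -0.0992, 0.0587]
eef_rot: [-90.0, 0.0, 7.5]
ft_force: [0.1, -0.2, 0.1]
finger_gap: -0.0
```

```bash
python3 -c "
from h import *
go(w(0,-135),57,7.3)"
```

```text
t 2.85 p [560.8 -99.2  58.7] rot [-90.    0.    7.5] case [  -0.2 -188.9] F [ 0.1 -0.2  0.1] gap -0.0
 shift [ 0.4  1.7 53.9] turn 0.0033
```

Emit:
drive_tool(motion=[[[0,1,14],0.003,0],[[0,1,22],0.003,0],[[0,1,29],0.003,0],[[0,1,36],0.003,0],[[0,1,43],0.003,0]])

```text
time: 3.48
eef_pos: [0.5563, -0.0589, 0.0588]
eef_rot: [-90.3, -0.1, 7.3]
ft_force: [-0.4, -7.6, 2.3]
finger_gap: 0.0
```

```bash
python3 -c "
from h import *
go(w(0,-135),57,7.3)"
```

```text
t 3.48 p [556.3 -58.9  58.8] rot [-90.3  -0.1   7.3] case [   0.5 -148.4] F [-0.4 -7.6  2.3] gap 0.0
 shift [-0.5  1.8 13.4] turn 0.0001
```

Emit:
drive_tool(motion=[[[0,0,3],0,0],[[0,0,6],0,0],[[0,0,8],0,0],[[0,0,9],0,0],[[0,0,9],0,0]])

```text
time: 4.1
eef_pos: [0.5552, -0.0499, 0.0588]
eef_rot: [-90.2, -0.1, 7.3]
ft_force: [-0.2, -7.1, 1.6]
finger_gap: -0.002
```

```bash
python3 -c "
from h import *
go(w(0,-135),57,7.3)"
```

```text
t 4.1 p [555.2 -49.9  58.8] rot [-90.2  -0.1   7.3] case [   0.5 -139.3] F [-0.2 -7.1  1.6] gap -0.0
 shift [-0.5  1.8  4.3] turn 0.0
```

Emit:
drive_tool(motion=[[[0,0,1],0,0],[[0,0,2],0,0],[[0,0,3],0,0],[[0,0,4],0,0],[[0,0,4],0,0]])

```text
time: 4.72
eef_pos: [0.5546, -0.046, 0.0588]
eef_rot: [-90.2, -0.1, 7.3]
ft_force: [-0.9, -7.1, 1.3]
finger_gap: 0.002
```

```bash
python3 -c "
from h import *
go(w(0,-135),57,7.3)"
```

```text
t 4.72 p [554.6 -46.   58.8] rot [-90.2  -0.1   7.3] case [   0.4 -135.3] F [-0.9 -7.1  1.3] gap 0.0
 shift [-0.5  1.8  0.4] turn -0.0
```

Still sliding at 7 N; keep on until the force rises.

Emit:
drive_tool(motion=[[[0,0,1],0,0],[[0,0,2],0,0],[[0,0,3],0,0],[[0,0,3],0,0]])

```text
time: 5.22
eef_pos: [0.5543, -0.0433, 0.0588]
eef_rot: [-90.3, -0.1, 7.3]
ft_force: [-0.1, -7.5, 1.9]
finger_gap: 0.001
```

```bash
python3 -c "
from h import *
go(w(0,-135),57,7.3)"
```

```text
t 5.22 p [554.3 -43.3  58.8] rot [-90.3  -0.1   7.3] case [   0.5 -132.6] F [-0.1 -7.5  1.9] gap 0.0
 shift [-0.5  1.8 -2.4] turn 0.0
```

Emit:
drive_tool(motion=[[[0,0,1],0,0],[[0,0,2],0,0],[[0,0,3],0,0],[[0,0,3],0,0]])

```text
time: 5.72
eef_pos: [0.5544, -0.0431, 0.059]
eef_rot: [-90.6, -0.1, 7.4]
ft_force: [-0.1, -18.7, -1.0]
finger_gap: 0.0
```

```bash
python3 -c "
from h import *
go(w(0,-135),57,7.3)
c=manip.camera('top');i=c['pixels'][165:310,220:400]
cv2.imwrite('pics/top3.png',cv2.resize(i,None,fx=4.4,fy=4.1,interpolation=cv2.INTER_CUBIC)[:595,:792])
c=manip.camera('wrist');cv2.imwrite('pics/w3.png',c['pixels'])"
```

```text
t 5.72 p [554.4 -43.1  59. ] rot [-90.6  -0.1   7.4] case [   0.5 -132.5] F [ -0.1 -18.7  -1. ] gap 0.0
 shift [-0.5  2.  -2.5] turn 0.001
```

View pics/top3.png

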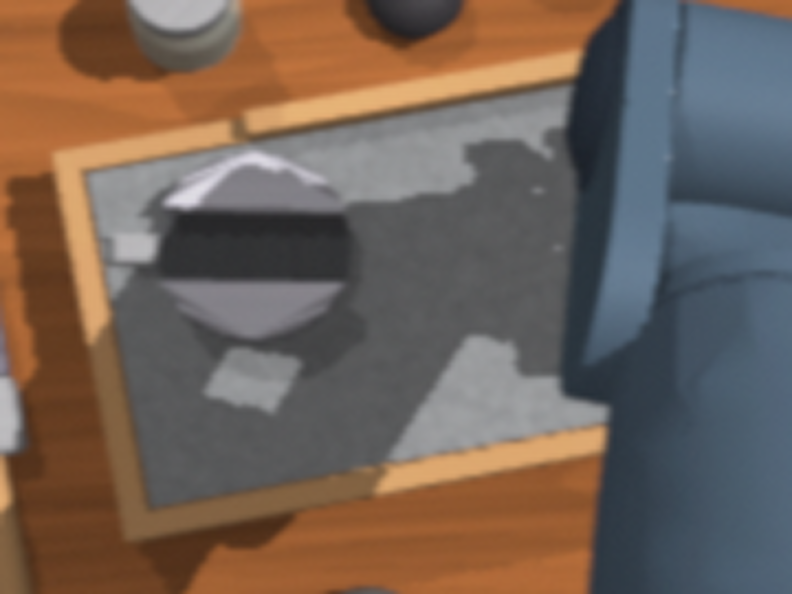

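View pics/w3.png

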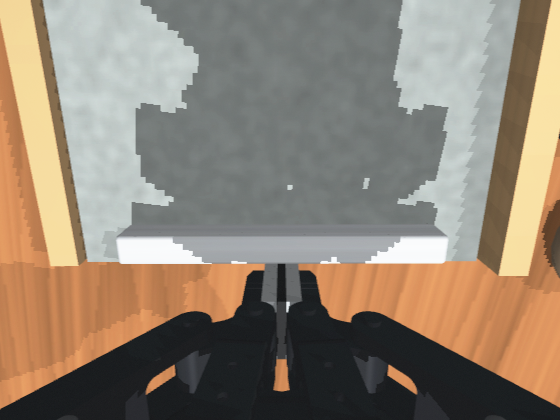

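Emit:
drive_tool(motion=[[[0,0,-6],0,0],[[0,0,-14],0,0],[[0,-30,-16],0,0],[[0,-80,-16],0,0],[[0,-80,-16],0,0]])

```text
time: 6.45
eef_pos: [0.558, -0.0551, 0.1422]
eef_rot: [-90.2, -0.5, 7.3]
ft_force: [-0.2, -0.1, 0.2]
finger_gap: 0.0
```

```bash
python3 - <<'E'
from h import *
c=manip.camera("top")
P=lambda x,y,z:1000*onz(c,220+x/4.4-.4,165+y/4.1-.4,z)
for p,z in [((165,208),.078),((345,211),.078),((160,281),.078),((348,281),.078),((252,150),.078),((252,340),.078),((113,235),.0615),((113,263),.0615)]:
    q=P(*p,z);print(p,q.round(1),ca(q).round(1))
go(w(31,17),140,-4.5)
c=manip.camera('wrist');cv2.imwrite('pics/w4.png',c['pixels'])
E
```

```text
(165, 208) [582.7 176.9] [56.6 82.2]
(345, 211) [575.6  93.9] [39.   0.7]
(160, 281) [546.3 181.2] [21.1 91. ]
(348, 281) [540.5  95.1] [4.4 6.4]
(252, 150) [609.5 134.9] [77.8 37.1]
(252, 340) [514.5 140.9] [-15.7  55.1]
(113, 235) [573.7 203. ] [ 51.  109.2]
(113, 263) [559.5 203.7] [ 36.9 111.7]
t 6.5 p [556.3 -54.6 139.6] rot [-90.1  -0.2   7.3] case [   1.  -144.1] F [ 0.3 -0.1 -0.2] gap -0.0
 shift [ 29.9  -0.5 161.1] turn 0.2055
```

View pics/w4.png

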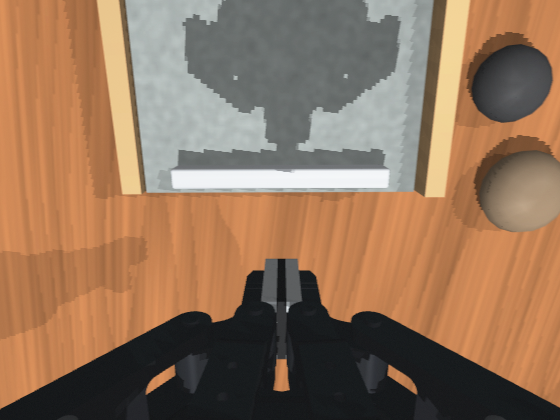

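Emit:
drive_tool(motion=[[[30,0,60],0.1,0],[[30,0,120],0.2,0],[[28,0,161],0.205,0],[[28,0,161],0.205,0],[[28,0,161],0.205,0]])

```text
time: 7.18
eef_pos: [0.5616, 0.1085, 0.136]
eef_rot: [-90.0, 0.1, -4.5]
ft_force: [0.4, -0.4, 0.6]
finger_gap: 0.002
```

```bash
python3 - <<'E'
from h import *
go((559.7,110.1),64,-4.4)
c=manip.camera('wrist');cv2.imwrite('pics/w5.png',c['pixels'])
print(proj(c,(.5618,.137,.078)), proj(c,(.5597,.1101,.062)))
c=manip.camera('scene');i=c["pixels"][130:270,170:350]
cv2.imwrite("pics/scene5.png",cv2.resize(i,None,fx=4.0,fy=4.0,interpolation=cv2.INTER_CUBIC))
E
```

```text
t 7.17 p [561.6 108.5 136. ] rot [-90.    0.1  -4.5] case [27. 17.] F [ 0.4 -0.4  0.6] gap 0.0
 shift [-1.9 72.   1.5] turn -0.0015
[276.36569553 182.05427065] [276.90854548 219.31024255]
```

View pics/w5.png

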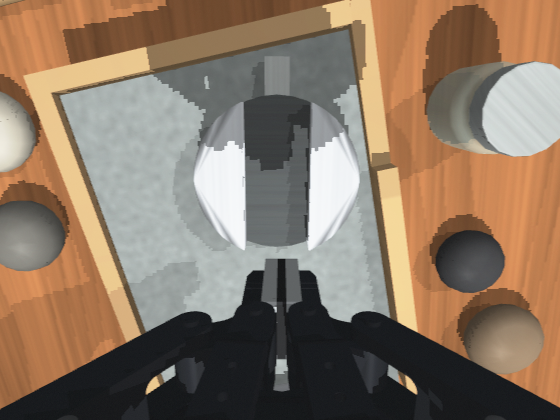

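View pics/scene5.png

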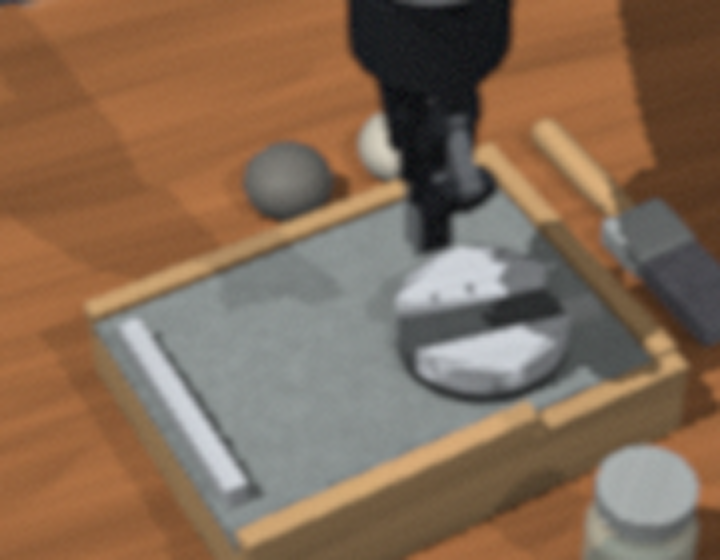

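Emit:
drive_tool(motion=[[[-2,0,1],0,0],[[-2,30,1],0,0],[[-2,54,1],0,0],[[-2,64,1],0,0],[[-2,70,1],0,0]])

```text
time: 7.9
eef_pos: [0.5606, 0.1096, 0.0672]
eef_rot: [-90.0, -0.0, -4.5]
ft_force: [-0.3, -0.1, 0.2]
finger_gap: 0.001
```

```bash
python3 - <<'E'
from h import *
go((559.7,110.1),64,-4.4)
c=manip.camera('scene');i=c["pixels"][130:270,170:350]
cv2.imwrite("pics/scene6.png",cv2.resize(i,None,fx=4.0,fy=4.0,interpolation=cv2.INTER_CUBIC))
# orbit targets
s,p,r=rpy();R=Ro.from_euler("xyz",r,degrees=True).as_matrix()
A=np.array([561.8,137.])
for t in (10,20,30,40,50,60,70,78):
    a=np.radians(-4.4-t); q=A-27*np.array([-np.sin(a),np.cos(a)])
    print(t,np.round(np.radians(t),3),(R.T@(np.array([*q,65.5])-p)).round(1))
E
```

```text
t 7.9 p [560.6 109.6  67.2] rot [-90.   -0.   -4.5] case [26.1 18.2] F [-0.3 -0.1  0.2] gap 0.0
 shift [-1.   3.2  0.4] turn -0.0024
10 0.175 [-5.3  1.3  0.7]
20 0.349 [-9.9  1.3  1.9]
30 0.524 [-14.2   1.3   3.9]
40 0.698 [-18.    1.3   6.6]
50 0.873 [-21.4   1.3   9.9]
60 1.047 [-24.1   1.3  13.8]
70 1.222 [-26.1   1.3  18. ]
78 1.361 [-27.1   1.3  21.7]
```

View pics/scene6.png

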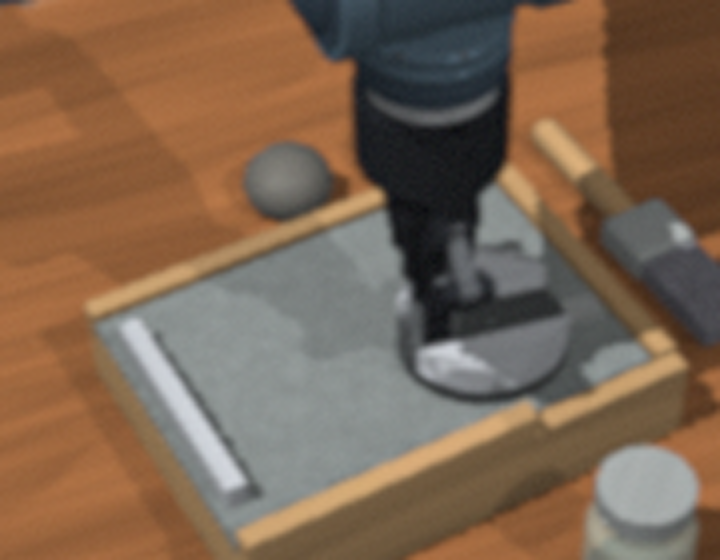

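Emit:
drive_tool(motion=[[[-4.5,1.5,0.5],0.12,0],[[-8,1.5,1.3],0.25,0],[[-11,1.5,2.5],0.38,0],[[-14,1.5,3.9],0.52,0],[[-16.5,1.5,5.2],0.61,0]])

```text
time: 8.57
eef_pos: [0.5458, 0.1161, 0.0673]
eef_rot: [-89.9, -0.2, -39.6]
ft_force: [1.2, -1.7, 0.0]
finger_gap: 0.003
```

```bash
cat > orb.py <<'E'
from h import *
go((559.7,110.1),65,-4.4)
s,p,r=rpy();R=Ro.from_euler("xyz",r,degrees=True).as_matrix()
print("M",np.round(s["torque"],2))
A=np.array([561.8,137.]); d=p[:2]-A; print("radius",np.hypot(*d).round(1),"orbit",np.degrees(np.arctan2(-d[0],-d[1])).round(1)+4.4-8.8)
for t in range(30,100,6):
    a=np.radians(-4.4-t); q=A-27*np.array([-np.sin(a),np.cos(a)])
    print(t,np.round(np.radians(r[2]-(-4.4-t)),3),(R.T@(np.array([*q,65.5])-p)).round(1))
E
python3 orb.py
```

```text
t 8.57 p [545.8 116.1  67.3] rot [-89.9  -0.2 -39.6] case [12.3 26.6] F [ 1.2 -1.7  0. ] gap 0.0
 shift [14.5  2.4  4.2] turn -0.6149
M [-0.28 -0.22  0.02]
radius 26.3 orbit 33.099999999999994
30 -0.091 [ 1.5  1.8 -0.6]
36 0.013 [-1.4  1.8 -0.7]
42 0.118 [-4.2  1.8 -0.5]
48 0.223 [-7.   1.8 -0. ]
54 0.328 [-9.7  1.8  0.7]
60 0.432 [-12.3   1.8   1.8]
66 0.537 [-14.8   1.8   3.1]
72 0.642 [-17.2   1.8   4.7]
78 0.746 [-19.3   1.8   6.5]
84 0.851 [-21.3   1.8   8.5]
90 0.956 [-23.1   1.8  10.7]
96 1.061 [-24.6   1.8  13.1]
```

Emit:
drive_tool(motion=[[[-4,0.5,-0.5],0.12,0],[[-7,0.5,0],0.22,0],[[-9.7,0.5,0.7],0.33,0],[[-12.3,0.5,1.8],0.43,0],[[-15,0.5,3.2],0.54,0]])

```text
time: 9.2
eef_pos: [0.5362, 0.1281, 0.067]
eef_rot: [-89.8, -0.1, -70.6]
ft_force: [-0.4, -2.4, 1.6]
finger_gap: 0.003
```

```bash
python3 orb.py
```

```text
t 9.2 p [536.2 128.1  67. ] rot [-89.8  -0.1 -70.6] case [ 4.3 39.7] F [-0.4 -2.4  1.6] gap 0.0
 shift [24.8  2.1 16.1] turn -1.1552
M [-0.29 -0.03 -0.03]
radius 27.1 orbit 66.4
30 -0.632 [16.   1.6  5.3]
36 -0.527 [13.7  1.6  3.7]
42 -0.422 [11.2  1.5  2.4]
48 -0.317 [8.5 1.5 1.4]
54 -0.213 [5.8 1.5 0.7]
60 -0.108 [3.  1.5 0.2]
66 -0.003 [0.2 1.5 0.1]
72 0.101 [-2.6  1.5  0.2]
78 0.206 [-5.4  1.5  0.6]
84 0.311 [-8.2  1.5  1.4]
90 0.416 [-10.8   1.5   2.4]
96 0.52 [-13.3   1.5   3.6]
```

Emit:
drive_tool(motion=[[[-2.6,0,0.2],0.1,0],[[-5.4,0,0.5],0.2,0],[[-7,0,0.8],0.21,0],[[-8.5,0,1],0.21,0],[[-9.5,0,1],0.21,0]])

```text
time: 9.82
eef_pos: [0.5349, 0.1374, 0.0668]
eef_rot: [-89.7, -0.1, -82.4]
ft_force: [5.6, -3.4, 3.2]
finger_gap: -0.003
```

```bash
python3 orb.py|head -4; python3 - <<'E'
from h import *
c=manip.camera('scene');i=c["pixels"][130:270,170:350]
cv2.imwrite("pics/scene7.png",cv2.resize(i,None,fx=4.0,fy=4.0,interpolation=cv2.INTER_CUBIC))
c=manip.camera('wrist');cv2.imwrite('pics/w7.png',c['pixels'])
E
```

```text
t 9.82 p [534.9 137.4  66.8] rot [-89.7  -0.1 -82.4] case [ 4.1 49.1] F [ 5.6 -3.4  3.2] gap -0.0
 shift [30.4  2.  21. ] turn -1.361
M [-0.52 -0.87 -0.1 ]
radius 26.9 orbit 86.50000000000001
```

View pics/scene7.png

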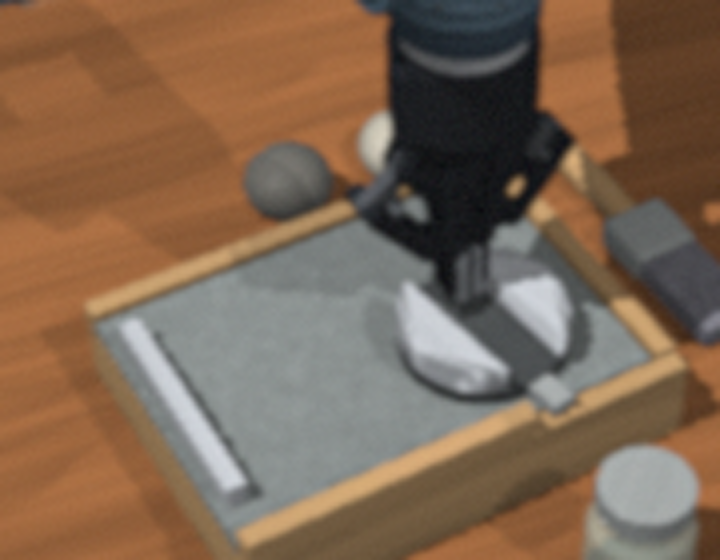

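View pics/w7.png

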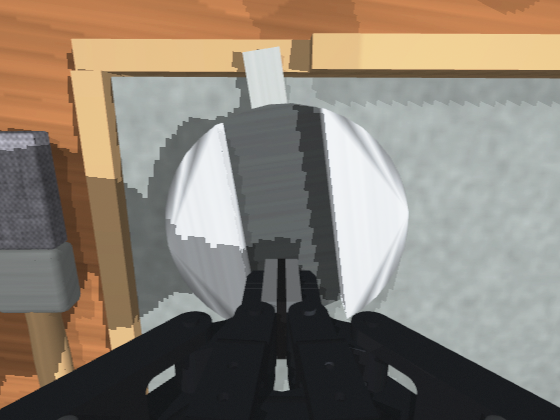

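Emit:
drive_tool(motion=[[[-1.5,0,0],0,0],[[-3,0,0],0,0],[[-4,0,0],0,0],[[-4,0,0],0,0]])

```text
time: 10.42
eef_pos: [0.5343, 0.1412, 0.0667]
eef_rot: [-89.7, -0.1, -82.4]
ft_force: [5.0, -3.4, 3.0]
finger_gap: -0.002
```

```bash
python3 orb.py|head -4; python3 - <<'E'
from h import *
c=manip.camera('wrist');cv2.imwrite('pics/w8.png',c['pixels'])
E
```

```text
t 10.43 p [534.3 141.2  66.7] rot [-89.7  -0.1 -82.4] case [ 4.  52.9] F [ 5.  -3.4  3. ] gap -0.0
 shift [34.2  1.8 21.1] turn -1.361
M [-0.56 -0.75 -0.05]
radius 27.9 orbit 94.30000000000001
```

View pics/w8.png

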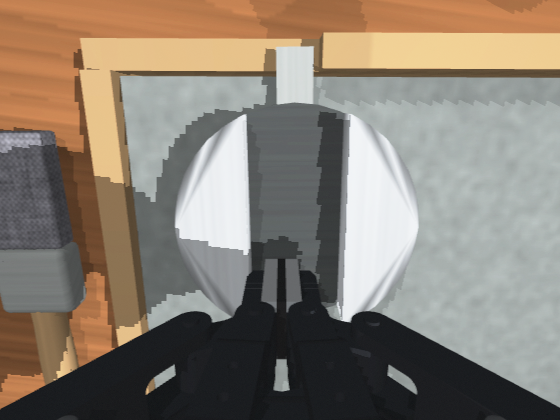

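Emit:
drive_tool(motion=[[[-1,0,0],0,0],[[-2,0,0],0,0],[[-3,0,0],0,0],[[-3,0,0],0,0]])

```text
time: 10.98
eef_pos: [0.5344, 0.1421, 0.0667]
eef_rot: [-89.7, -0.3, -82.3]
ft_force: [6.5, -13.0, 2.3]
finger_gap: -0.0
```

```bash
python3 orb.py|head -4
```

```text
t 10.97 p [534.4 142.1  66.7] rot [-89.7  -0.3 -82.3] case [ 4.2 53.8] F [  6.5 -13.    2.3] gap -0.0
 shift [35.1  2.  20.8] turn -1.3603
M [-2.1  -0.96 -0.03]
radius 27.9 orbit 96.10000000000001
```

Emit:
drive_tool(motion=[[[3,0,-1],0,0],[[7,0,-1],0,0],[[7,-15,-1],0,0],[[7,-50,-1],0,0],[[7,-100,-1],0,0]])

```text
time: 11.6
eef_pos: [0.53, 0.1379, 0.1655]
eef_rot: [-90.2, 0.0, -82.4]
ft_force: [0.3, 0.7, -0.4]
finger_gap: -0.0
```

```bash
python3 orb.py|head -4; python3 - <<'E'
from h import *
c=manip.camera('wrist');cv2.imwrite('pics/w9.png',c['pixels'])
E
```

```text
t 11.6 p [530.  137.9 165.5] rot [-90.2   0.  -82.4] case [-0.6 50.2] F [ 0.3  0.7 -0.4] gap -0.0
 shift [ 31.6 100.4  26.1] turn -1.3612
M [ 0.04 -0.1  -0.02]
radius 31.8 orbit 87.30000000000001
```

View pics/w9.png

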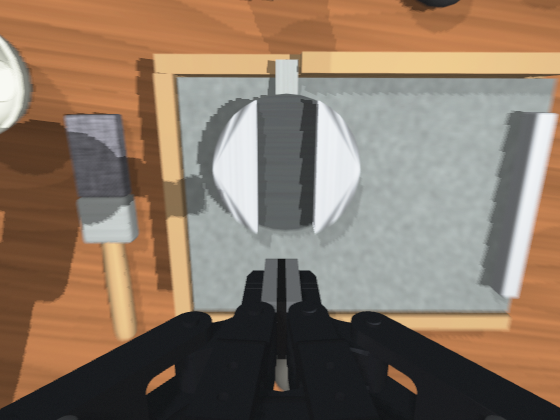

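Emit:
drive_tool(motion=[[[-40,-40,-30],0,0],[[-80,-80,-30],0,0],[[-140,-80,-30],0,0],[[-190,-80,-30],0,0],[[-190,-80,-30],0,0]])

```text
time: 12.28
eef_pos: [0.4754, 0.3249, 0.2458]
eef_rot: [-90.0, 0.0, -82.1]
ft_force: [0.7, 0.0, 0.1]
finger_gap: -0.001
```

```bash
python3 - <<'E'
from h import *
go(w(0,0),200,0)
c=manip.camera("top");cv2.imwrite("pics/topf.png",c["pixels"]);i=c["pixels"][165:310,220:400]
cv2.imwrite("pics/top9.png",cv2.resize(i,None,fx=4.4,fy=4.1,interpolation=cv2.INTER_CUBIC)[:595,:792])
E
```

```text
t 12.28 p [475.4 324.9 245.8] rot [-90.    0.  -82.1] case [-31.  242.6] F [0.7 0.  0.1] gap -0.0
 shift [243.   45.6  28.6] turn -1.4333
```

View pics/top9.png

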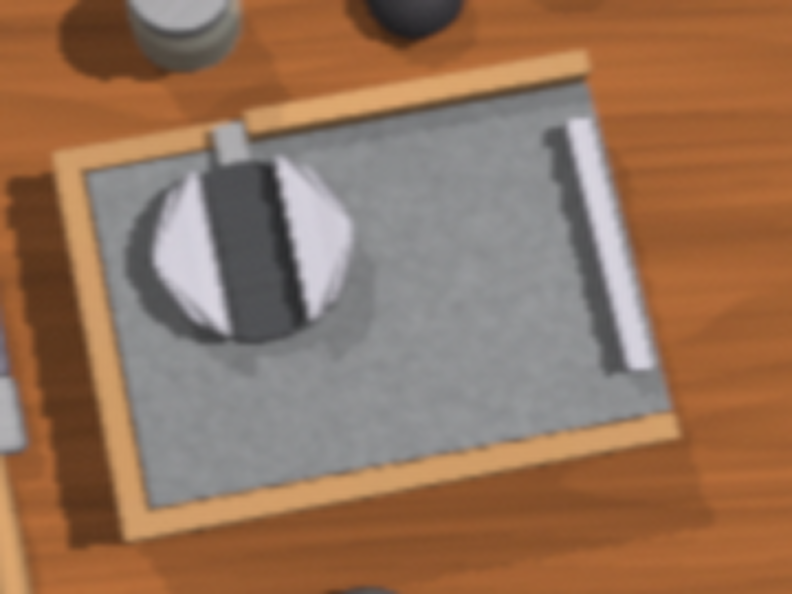

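View pics/topf.png

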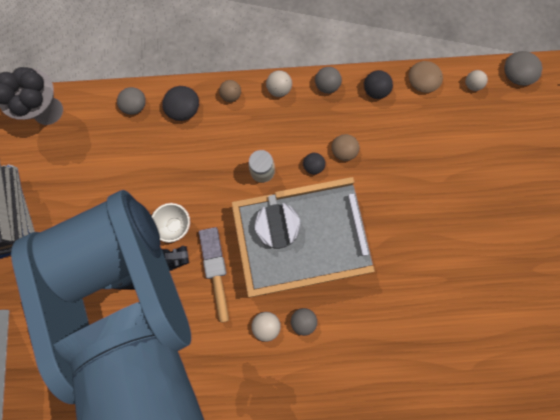

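```bash
python3 - <<'E'
from h import *
c=manip.camera("top")
P=lambda x,y,z:ca(1000*onz(c,220+x/4.4-.4,165+y/4.1-.4,z))
for a,b in (((203,172),(230,336)),((275,160),(304,318))):
    d=P(*a,.078)-P(*b,.078);print(np.degrees(np.arctan2(*d)).round(1))
for p in ((209,126),(243,122)): print("tongue",P(*p,.0615).round(1))
print("bar outer",P(590,118,.068).round(1),P(654,368,.068).round(1))
E
```

```text
92.1
91.6
tongue [97.8 54.5]
tongue [96.8 38.2]
bar outer [  65.4 -123.2] [ -63.8 -123.4]
```

Emit:
drive_tool(motion=[[[0,0,0],0,0],[[0,0,0],0,0],[[0,0,0],0,0]])

```text
time: 12.75
eef_pos: [0.477, 0.3213, 0.2453]
eef_rot: [-90.0, 0.0, -82.5]
ft_force: [-0.0, 0.1, -0.1]
finger_gap: 0.002
```

```bash
python3 -c "
from workcell import manip
print(manip.hand_in())"
```

```text
the job is handed in; nothing more can be done
None
```

The specimen case is shut and locked, and I handed the job in at about 12.8 s; no verdict is reported.

- **Cover:** I pushed the bar with the shut fingertips until the force rose from about 7 N (sliding) to about 19 N with no further movement. In the last top view the bar's outer face measured y ≈ -123 mm (closed is -124 mm).
- **Cam:** I put the shut fingertips in the -y half of the slot and turned it clockwise until the force rose to about 13 N at the stop. The slot then measured about 92° in the top view, which is 90° within measuring error. The tongue tip lay at x ≈ 97 mm, y ≈ 38 to 54 mm, behind the keeper step at y = 36 mm.
- **Turn on the way:** My first pass stopped about 8° short because of play between fingertip and slot. Two further small pushes closed that gap.
- **Loose things:** The jar, bowl, brush and stones look to be where they were at the start, judged by eye from the top views.
- **At hand-in:** The hand was clear, about 0.24 m up beyond the case's +y end, with the force reading near zero.

No check failed. At the start the cam already stood about 12° clockwise, not at 0, so I turned it about 78°.

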